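# Load the staple magazine and close its rail

## Task

Load the full-length staple strip into the magazine of the bench stapler: hold it level above the channel, push the spring follower back with its end until its other end clears the end stop, and set it down fully home on the channel floor, held between follower and stop. Then push the cover rail fully shut over it with closed fingers behind the thumb tab. Feel your way and force nothing, and leave the part-used strip and the other things on the bench alone.

Things in the scene. Friction and masses are not known exactly. Their poses are not given: they have to be found in the camera images.
- strip_mid (a point): Centre (half-way up) of the full-length strip of wide-crown steel staples: a straight bar 110 mm long (its x axis), 34 wide (y), 24 high (z), about 0.14 kg, loose on the bench left of the magazine, ends alike. Grasp across the 34 mm by its upper 11 mm only: lower down it will stand between walls. A shorter strip (60 mm) of the same section is not to be used.
- strip: The same full-length strip; origin at the centre of its underside.
- part_strip: The part-used strip, 60 x 34 x 24 mm, to be left alone; origin at the centre of its underside. It lies farther back than the full-length one.
- seat (a point): Point of the magazine where the strip's centre must come to rest. x runs along the channel from end stop to follower, y across, z up. The channel floor is 12 mm below it, 16 mm above the bench. The fixed end stop, a plate across the channel, 8 mm thick and 9 mm higher than the floor, has its inner face at x = -55 mm.
- magazine: Fixed fixture 295 x 84 mm, axes as the seat; origin on the bench, 70 mm to +x of the seat. Its channel is 39 mm wide between side walls 4 mm thick, whose top flares out to 46 mm, 10 mm above the channel floor; they measure 49 mm over all. The open rail begins 65 mm or more to +x of the seat.
- follower (a joint): Travel (m) of the spring follower along +x: 0 at rest, 0.016 with the strip in, hard stop at 0.020. Its block is 32 mm wide, reaches 23.5 mm above the channel floor; its face at rest is at x = +39 mm from the seat. Spring: 3 N at 0 plus 350 N/m, 9 N loaded. Under this load the strip's ends stick: it may need pressing down with 5 to 15 N to go home.
- rail (a joint): Travel (m) of the cover rail, an aluminium inverted U 148 mm long, 60 wide: 0 fully open (drawn back over the spring housing), 0.135 shut, at its hard stop. It shuts towards -x of the magazine, starts at 0 to 0.010, has 3 N of friction and stays where left. It passes 2 mm over a strip that is home and jams on one that stands higher.
- tab (a point): Centre of the rail's thumb tab, an upright plate 7 mm thick along the magazine's x, 34 wide, 30 high, on the rail's flat top, which lies 14 mm below this point and 46 mm above the bench and reaches 88 mm behind the tab (to +x). It moves with the rail; push its +x face towards -x to shut the rail.
- nut: Bystander: large steel nut, 41 mm; origin at the centre of its underside.
- small_nut: Bystander: small nut, 27 mm; origin at the centre of its underside.
- oil_can: Bystander: oil can, 170 mm high; origin at the centre of its underside.

How it is judged:
On the way, in this order (a step that is already met when the one before it is completed fails the run):
1. the full-length strip lies home in the channel between end stop and compressed follower, the rail still open (x of strip_mid in the frame of seat between -0.003 and 0.003 m and y of strip_mid in the frame of seat between -0.003 and 0.003 m and z of strip_mid in the frame of seat between -0.0015 and 0.0015 m and angle between the x axis of strip_mid and the x axis of seat, either way round below 0.06 rad and angle between strip_mid's own z axis and vertical below 0.03 rad and value of joint follower above 0.013 m and value of joint rail below 0.03 m), for 0.2 s.
2. the rail is fully shut over it (x of strip_mid in the frame of seat between -0.003 and 0.003 m and y of strip_mid in the frame of seat between -0.003 and 0.003 m and z of strip_mid in the frame of seat between -0.0015 and 0.0015 m and angle between the x axis of strip_mid and the x axis of seat, either way round below 0.06 rad and angle between strip_mid's own z axis and vertical below 0.03 rad and value of joint follower above 0.013 m and value of joint rail above 0.132 m), for 0.2 s.
At the end, for the whole second after the job is handed in: The full-length strip rests in the channel, its centre within 3 mm along and across and 1.5 mm in height of the seat point, level and straight within about 0.03 and 0.06 rad, the follower pushed back more than 13 mm by it; the rail is shut to within 3 mm of its stop; all at rest (all of step 2 and linear speed of strip below 0.01 m/s); the robot touches nothing.
It fails at once if the strip is forced against any part of the magazine, its follower or its rail (over 80 N all told, the spring load of about 20 N included) (contact force between strip and magazine above 80 N).
It fails at once if the robot rams, squeezes or presses on the magazine or its rail (over 40 N) (contact force between any of the arm, the fingers and magazine above 40 N).
It fails at once if another thing on the bench is moved by more than 20 mm (distance of any of nut, small_nut, oil_can, part_strip from where it was at the start of the episode above 0.02 m).
It also fails if it takes over 72 s, if anything falls off the work surface, if the arm or the gripper's body presses on something with over 40 N, if the wrist force passes 120 N, or if a joint passes its speed limit or range.

## Robot

A 6-joint arm with a two-finger parallel gripper is mounted at the origin on a cart in front of the work surface, level with it; the furniture and walls round the work are solid. World frame = base frame: x ahead of the robot, y to its left, z up, the work surface at z = 0. Lengths are in m, angles in rad, forces in N, time in s.
With the tool pointing down it reaches from about 0.35 to 0.725 m from the base axis. Payload 4.3 kg.
Tool frame: the origin (TCP) lies between the finger pads; the fingertips stand 25 mm ahead of it and the grasp point (between the pads) lies 6 mm ahead of it; z points along the fingers, y is the line along which they close (so a half turn about z gives the same grasp; the last joint's range is limited). The gripper opens to 85 mm and grips with 20 to 120 N. Pads are 22 mm wide; open, the fingers measure 114 mm over their backs; the gripper's body (76 mm by 85 mm) begins 54 mm behind the grasp point. The pads swing forward as they close: fully open they stand 13 mm farther back than shut.
Start: joints at [1.101, 0.377, 0.081, 1.274, 0, 1.46], TCP at [0.202, 0.538, 0.256] pointing down, gripper open.
Joint ranges: [-2.72, 2.72], [-0.84, 1.66], [-1.02, 1.22], [-1.77, 2.12], [-1.37, 1.28], [-3.14, 3.14]. Speed limits (rad/s): [2.57, 2.57, 3.14, 3.14, 3.14, 3.14].

## Interface

Orientations are given as a unit quaternion [w, x, y, z].
In Python, from cell import read_state, viewer, ticket gives the robot as it stands.
- The arm moves only by the shell command python3 -m handwheel 'ROWS' [FORCE]. ROWS is JSON, a list of rows, each a list of 3 entries, a list of its own where there are three numbers: the shift along the tool's x, y, z in m, then the turn about the tool's z in rad, then the finger opening in m, from 0 to 0.0854. In form: [[[tx, ty, tz], twist, fingers], ...]. A call has 1 to 8 rows; each row is the pose to reach, as a shift and turn from the pose commanded when the call began, along the tool's axes at that moment; what a row does not reach only later rows make up. A row lasts 1/10 s, in which the tool goes at most 50 mm and 8.59 degrees, less where a joint would pass 70% of its speed; a pose out of reach is approached as far as the arm can. A call with a gripper value outside its range is refused whole. The fingers move at their own pace and stop on an object; FORCE is the grip in N (left out, the last holds). Time passes only in rows, so rows that repeat a pose let the fingers close. It gives the time, the measured TCP pose, the force, the opening and the grip force at its end, in the units of the state.
- read_state(): the state, without advancing time (a new reading comes with each control period).
- viewer.get_image(name): name is "side" or "top" or "wrist"; returns a dict with "image" (384x512x3 uint8, blue, green, red), "range_z" (384x512 float32, m along the optical axis (not along the pixel's ray), 0 where there is no reading), "K" (3x3 intrinsics, pixels), "dist_coeffs" ([k1, k2, p1, p2, k3] as OpenCV has them; the pictures are not rectified), "eye" and "rotation" of the camera in the world. Camera axes: x right, y up, looking along -z (the intrinsics and any distortion apply to the point x, -y, -z); pixel columns grow to the right and rows downward; lengths in m; the calibration is good to about 2 mm. A picture is of the moment at which its call begins.
- ticket.job_done(): hands the job in; it is judged then, once.
The state is a dict: "t": time; "joint_pos": joint angles; "joint_vel": joint speeds; "tau": joint torques, N m; "tcp_pos": TCP position; "eef_rot": TCP orientation; "contact_force": force on the tool from outside, world axes, zero at the start; "moment": the same for the moment, N m; "finger_gap": opening from 0.0 (shut) to 1.0 (fully open); "grasp_force": force on a finger pad.
Only numpy, scipy, OpenCV 4.12 (cv2) and the standard library are available. Lean on these libraries where they do the work, as an engineer would, in place of code of your own. Each camera call takes 0.05 s, during which the arm holds its last target. There are 200 camera calls.

## Working session

There is one attempt and no reset: what is moved stays moved. The work goes in short steps, Python scripts to look and compute and a shell command to move; the robot and the scene stay as the last step left them, time stands still between calls to the robot, and variables do not carry over. Pictures are saved under pics/ and viewed, at most 10 in all, crops included, and the job is handed in when it is done.

```bash
ls; mkdir -p pics; python3 - <<'E'
from cell import read_state, viewer
import cv2,numpy as np
s=read_state();print(s)
ims=[]
for n in("top","side"):
    d=viewer.get_image(n);cv2.imwrite(f"pics/{n}0.png",d["image"]);np.savez(f"pics/{n}0.npz",**d)
    print(n,d["K"],d["dist_coeffs"],d["eye"],d["rotation"],(d["range_z"]>0).mean())
E
```

```text
pics
{'t': 0.0, 'joint_pos': array([ 1.10065802e+00,  3.78069207e-01,  7.96405863e-02,  1.27436697e+00,
       -3.10387103e-05,  1.46048754e+00]), 'joint_vel': array([ 0.00028806, -0.00117249, -0.00069257,  0.00047413,  0.00047644,
       -0.00042645]), 'tau': array([-4.30127068e-05, -4.63603735e+01,  2.69876790e+01,  2.08428805e-02,
       -2.59484268e-04, -6.60055221e-06]), 'tcp_pos': array([0.20220617, 0.53764662, 0.25536298]), 'eef_rot': array([-2.71191381e-04,  1.78945608e-01,  9.83858460e-01, -9.62270394e-04]), 'contact_force': array([ 0.12907772, -0.02904206, -0.52562602]), 'moment': array([ 0.0282176 ,  0.00122209, -0.04779217]), 'grasp_force': 0.0, 'finger_gap': 0.9958416899732806}
top [[496.22371857   0.         255.85725701]
 [  0.         496.22371857 196.05740101]
 [  0.           0.           1.        ]] [0.05735387 0.         0.         0.         0.        ] [0.22299355 0.17327508 1.56232508] [-0.69369028 -0.06460184  0.05971553  0.71488072] 0.9961293538411459
side [[411.64226504   0.         254.11178593]
 [  0.         411.64226504 197.30456636]
 [  0.           0.           1.        ]] [-0.12184871  0.          0.          0.          0.        ] [ 0.17841133 -0.70455687  0.4533237 ] [ 0.81420566  0.55260285 -0.09870597 -0.1481768 ] 0.956695556640625
```

View pics/top0.png

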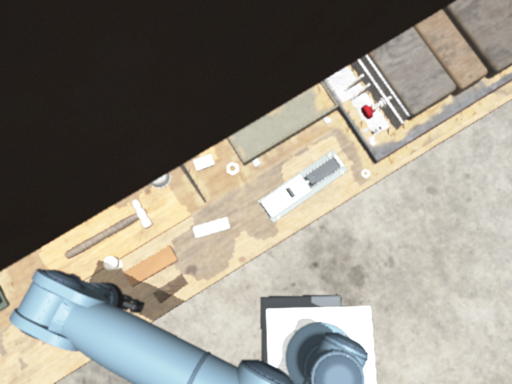

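View pics/side0.png

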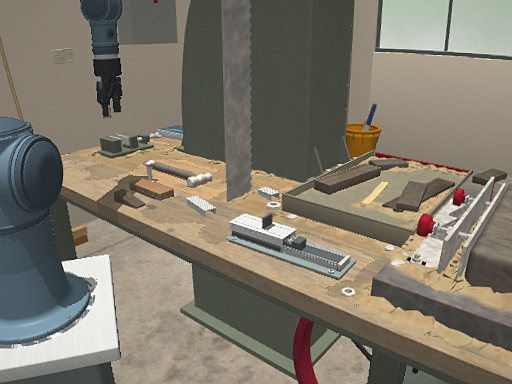

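The top view shows the full strip at about (211,228), the short strip at (204,162), and the magazine from (268,212) to (340,162). The rail and tab (291,192) are at its lower left and the channel is at its upper right. The side view agrees, and a bandsaw blade and frame stand behind. Next I'll measure these coarsely.

```bash
cat > h.py <<'E'
import numpy as np,cv2
from scipy.spatial.transform import Rotation as R
def Rm(q): return R.from_quat([q[1],q[2],q[3],q[0]]).as_matrix()
def rays(d,uv):
    n=cv2.undistortPoints(np.float64(uv).reshape(-1,1,2),d["K"],d["dist_coeffs"]).reshape(-1,2)
    return np.c_[n[:,0],-n[:,1],-np.ones(len(n))]@Rm(d["rotation"]).T
def onplane(d,uv,z):
    r=rays(d,uv);e=np.asarray(d["eye"]);return e+r*((z-e[2])/r[:,2])[:,None]
def cloud(d):
    h,w=d["range_z"].shape;v,u=np.mgrid[:h,:w]
    return (np.asarray(d["eye"])+rays(d,np.c_[u.ravel(),v.ravel()])*d["range_z"].reshape(-1,1)).reshape(h,w,3)
def proj(d,P):
    p=(np.atleast_2d(P)-d["eye"])@Rm(d["rotation"]);p=p*[1,-1,-1]
    return cv2.projectPoints(p,np.zeros(3),np.zeros(3),d["K"],d["dist_coeffs"])[0].reshape(-1,2)
def rect(d,mask,seed,z):
    n,l,st,c=cv2.connectedComponentsWithStats(mask.astype(np.uint8))
    k=l[seed[1],seed[0]];v,u=np.where(l==k);P=onplane(d,np.c_[u,v],z)[:,:2]
    r=cv2.minAreaRect(np.float32(P*1000));return r,len(u)
E
python3 - <<'E'
from h import *
d=np.load("pics/top0.npz");C=cloud(d);im=d["image"]
for n,p in dict(strip=(211,228),short=(204,162),tab=(291,192),rail=(280,203),chan=(325,170),black=(150,80),board=(150,265),plate=(285,125),nut=(232,169),bench=(250,220),blackend=(300,80)).items(): print(n,im[p[1],p[0]],C[p[1],p[0]].round(3))
Z=C[...,2]
hsv=cv2.cvtColor(im,cv2.COLOR_BGR2HSV)
m=(hsv[...,1]<40)&(hsv[...,2]>150)
print(rect(d,m,(211,228),.024),rect(d,m,(280,203),.046))
m=(Z>.012)&(Z<.09)
for s,z in(((211,228),.024),((280,203),.03)): print(rect(d,m,s,z))
s=np.load("pics/side0.npz");C=cloud(s)
for p in((237,100),(237,190),(230,190),(248,190),(210,150),(290,150)): print(p,C[p[1],p[0]].round(3))
big=cv2.resize(im[130:250,180:380],None,fx=4,fy=4,interpolation=cv2.INTER_CUBIC);cv2.imwrite("pics/top0c.png",big)
E
```

```text
strip [255 255 255] [0.4   0.323 0.022]
short [255 255 255] [0.612 0.342 0.023]
tab [162 158 151] [0.497 0.072 0.072]
rail [255 255 255] [0.469 0.106 0.046]
chan [167 164 157] [ 0.575 -0.043  0.018]
black [26 29 35] [0.357 0.241 1.255]
board [142 191 235] [0.292 0.511 0.023]
plate [181 200 201] [0.723 0.08  0.034]
nut [154 193 221] [0.59  0.254 0.01 ]
bench [162 187 206] [0.424 0.201 0.005]
blackend [28 31 36] [0.423 0.128 1.092]
(((403.1687927246094, 322.6197814941406), (42.578125, 117.28443908691406), 14.590056419372559), 504) (((522.3048706054688, 33.1539306640625), (85.79158020019531, 291.9800109863281), 33.230655670166016), 2466)
(((401.9387512207031, 322.4644470214844), (42.680274963378906, 111.43814086914062), 15.433381080627441), 401)
(((528.4282836914062, 31.677459716796875), (76.71155548095703, 291.9637756347656), 34.15966796875), 1626)
(237, 100) [0.527 0.36  0.29 ]
(237, 190) [0.521 0.357 0.033]
(230, 190) [0.495 0.341 0.042]
(248, 190) [0.564 0.381 0.018]
(210, 150) [0.551 0.774 0.044]
(290, 150) [0.732 0.451 0.108]
```

View pics/top0c.png

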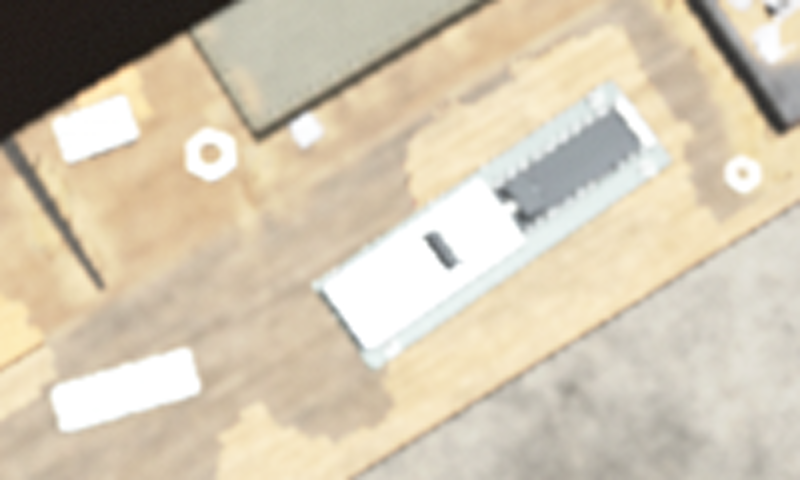

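The crop shows the strip from (52,410) to (198,368), the magazine from (320,285) to (665,155), and the tab at (440,250). The blade is seen edge-on along (5,140)-(100,285). I'll move over the strip and use the wrist camera.

```bash
python3 -m handwheel '[[[-0.263,-0.132,0],0.94,0.0854],[[-0.263,-0.132,0],0.94,0.0854],[[-0.263,-0.132,0],0.94,0.0854],[[-0.263,-0.132,0],0.94,0.0854],[[-0.263,-0.132,0],0.94,0.0854],[[-0.263,-0.132,0],0.94,0.0854],[[-0.263,-0.132,0],0.94,0.0854],[[-0.263,-0.132,0],0.94,0.0854]]' 40
cat >> h.py <<'E'
def snap(n,f):
    from cell import viewer
    d=viewer.get_image(n);np.savez(f"pics/{f}.npz",**d);cv2.imwrite(f"pics/{f}.png",d["image"]);return d
E
python3 - <<'E'
from h import *
from cell import read_state
d=snap("wrist","w1");s=read_state()
print(s["t"],s["tcp_pos"],Rm(s["eef_rot"]).round(3),s["joint_pos"].round(2),d["eye"],Rm(d["rotation"]).round(3),d["K"][0],(d["range_z"]>0).mean())
print(proj(d,[[.402,.322,.024],[.567,-.026,.028],[.497,.072,.07]]))
E
```

```text
t: 0.9
tcp_pos: [0.4027, 0.3208, 0.2559]
eef_rot: [-0.0, 0.606, 0.795, -0.0]
contact_force: [-0.3, 0.1, -1.0]
finger_gap: 1.001
grasp_force: 0.0
0.95 [0.4021061  0.32155777 0.25588517] [[-0.268  0.964 -0.001]
 [ 0.964  0.268 -0.   ]
 [ 0.    -0.001 -1.   ]] [ 0.55  0.26 -0.09  1.23  0.    1.85] [0.38226915 0.39588597 0.37538394] [[ 0.964 -0.252 -0.078]
 [ 0.264  0.919  0.293]
 [-0.002 -0.303  0.953]] [336.38667921   0.         244.39517853] 0.995880126953125
[[244.54750555 156.03019246]
 [290.31206619 411.948589  ]
 [265.4956846  380.17754997]]
```

View pics/w1.png

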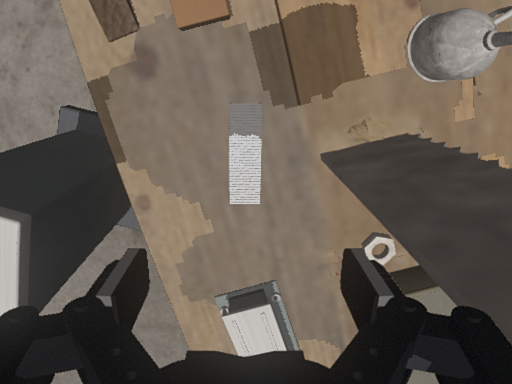

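The wrist view shows the strip at (229-262, 102-204), as predicted, and the magazine at the bottom at (220-300, 285-350). I'll measure the strip, then look at the magazine from above before grasping.

```bash
python3 -m handwheel '[[[-0.379,0.066,0],-0.33,0.0854],[[-0.379,0.066,0],-0.33,0.0854],[[-0.379,0.066,0],-0.33,0.0854],[[-0.379,0.066,0],-0.33,0.0854],[[-0.379,0.066,0],-0.33,0.0854],[[-0.379,0.066,0],-0.33,0.0854],[[-0.379,0.066,0],-0.33,0.0854],[[-0.379,0.066,0],-0.33,0.0854]]'
python3 - <<'E'
from h import *
from cell import read_state
d=np.load("pics/w1.npz");C=cloud(d);Z=C[...,2]
m=(Z>.014)&(Z<.035);n,l,st,c=cv2.connectedComponentsWithStats(m.astype(np.uint8))
k=l[153,245];P=C[l==k];print("top z",np.median(P[:,2]),"bench",np.median(Z[140:170,190:215]),st[k])
print(rect(d,m,(245,153),.024), cv2.minAreaRect(np.float32(P[:,:2]*1000)))
d=snap("wrist","w2");s=read_state()
print(s["t"],s["tcp_pos"],Rm(s["eef_rot"]).round(3))
E
```

```text
t: 1.75
tcp_pos: [0.5677, -0.0261, 0.2561]
eef_rot: [-0.0, 0.465, 0.885, 0.0]
contact_force: [0.5, 0.7, -0.8]
finger_gap: 1.001
grasp_force: 0.0
top z 0.02573356365225052 bench 0.0071351948257211695 [ 229  103   34  101 3220]
(((402.0863342285156, 323.09771728515625), (34.14629364013672, 108.95779418945312), 14.764145851135254), 3220) ((402.0852355957031, 323.1065673828125), (34.081417083740234, 108.3805160522461), 14.74116325378418)
1.8 [ 0.57059022 -0.03255187  0.25560809] [[-0.563  0.827  0.002]
 [ 0.827  0.563 -0.005]
 [-0.006 -0.001 -1.   ]]
```

View pics/w2.png

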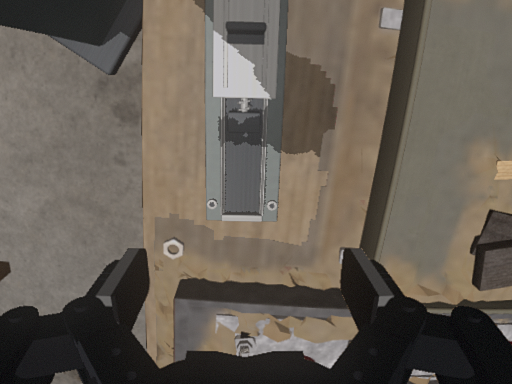

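The wrist view shows the end stop at the bottom (222-263, 216), the channel walls at x≈222 and 266, the follower at about (243,120), the open rail above it and the tab at (246,28). I'll measure from a settled picture using height profiles.

```bash
python3 - <<'E'
from h import *
from cell import read_state
d=snap("wrist","w3");s=read_state();print(s["tcp_pos"])
C=cloud(d);Z=C[...,2];hsv=cv2.cvtColor(d["image"],cv2.COLOR_BGR2HSV)
# plate/wall edges rows: column gradients
for v in(150,165,180,195): print(v,[int(x*1000) for x in Z[v,200:285:3]])
print("col243",[(v,int(Z[v,243]*1000)) for v in range(10,235,4)])
# base outline
m=(Z>.009)&(Z<.1);m[230:]=0
n,l,st,c=cv2.connectedComponentsWithStats(m.astype(np.uint8));k=l[140,212];print(st[k],st[l[180,243]])
big=cv2.resize(d["image"][0:232,180:310],None,fx=4.5,fy=2.58*1,interpolation=cv2.INTER_CUBIC);cv2.imwrite("pics/w3c.png",cv2.resize(d["image"][80:230,190:300],None,fx=4,fy=4,interpolation=cv2.INTER_CUBIC))
E
```

```text
[ 0.5691677  -0.02908705  0.25554427]
150 [2, 2, 1, 10, 9, 9, 9, 9, 24, 18, 18, 18, 18, 17, 16, 18, 17, 18, 18, 18, 17, 22, 27, 10, 10, 8, 9, 9, 2]
165 [1, 374, 1, 11, 9, 10, 10, 9, 24, 16, 18, 19, 16, 16, 15, 18, 18, 18, 19, 17, 17, 22, 27, 9, 10, 10, 10, 8, 1]
180 [1, 2, 0, 10, 9, 9, 9, 10, 25, 16, 18, 18, 17, 18, 18, 18, 17, 17, 17, 17, 17, 25, 10, 10, 9, 9, 9, 0, 0]
195 [2, 1, 1, 12, 13, 13, 10, 10, 24, 16, 17, 17, 17, 17, 18, 18, 17, 18, 17, 17, 17, 25, 10, 10, 14, 14, 9, 2, 2]
col243 [(10, 48), (14, 76), (18, 76), (22, 62), (26, 49), (30, 50), (34, 48), (38, 46), (42, 48), (46, 47), (50, 46), (54, 48), (58, 48), (62, 47), (66, 48), (70, 48), (74, 47), (78, 47), (82, 48), (86, 47), (90, 34), (94, 36), (98, 34), (102, 35), (106, 40), (110, 41), (114, 40), (118, 41), (122, 40), (126, 15), (130, 17), (134, 17), (138, 16), (142, 16), (146, 18), (150, 19), (154, 18), (158, 16), (162, 19), (166, 17), (170, 17), (174, 16), (178, 17), (182, 18), (186, 18), (190, 17), (194, 18), (198, 17), (202, 17), (206, 21), (210, 26), (214, 26), (218, 0), (222, 3), (226, 1), (230, 2), (234, 6)]
[  205     0    84   215 15910] [  205     0    84   215 15910]
```

View pics/w3c.png

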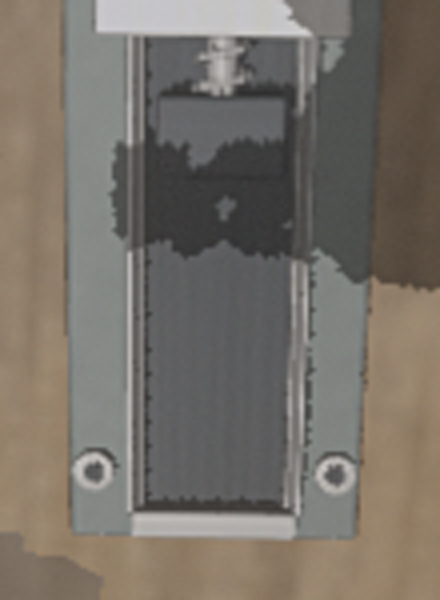

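The crop shows the stop plate at (132-295, 512-537), the walls at columns 132-147 and 288-305, and the follower block at (158-290, 95-178) with its face at about row 178. Now I'll fit the magazine frame.

```bash
python3 - <<'E'
from h import *
from cell import read_state
for f in("w2","w3"):
    d=np.load(f"pics/{f}.npz");C=cloud(d);Z=C[...,2]
    print(f,d["eye"])
    L,Rr,Li,Ri=[],[],[],[]
    for v in range(100,204):
        row=Z[v]
        o=[u for u in range(195,300) if .007<row[u]<.09]
        L.append((o[0]-.5,v));Rr.append((o[-1]+.5,v))
    def line(uv,z):
        P=onplane(d,uv,z)[:,:2].astype(np.float32)
        vx,vy,x,y=cv2.fitLine(P,cv2.DIST_HUBER,0,.001,.001).ravel()
        if vy<0: vx,vy=-vx,-vy
        return np.array([x,y]),np.array([vx,vy])
    a,da=line(L,.008);b,db=line(Rr,.008)
    print("angles",np.degrees(np.arctan2(da[1],da[0])),np.degrees(np.arctan2(db[1],db[0])))
    ex=da+db;ex/=np.linalg.norm(ex);ey=np.array([-ex[1],ex[0]])
    print("width",(a-b)@ey);c0=(a@ey+b@ey)/2
    Q=np.dstack([C[...,:2]@ex,C[...,:2]@ey-c0,Z])
    st=(abs(Q[...,1])<.015)&(Z>.023)&(Z<.03)&(np.arange(384)[:,None]>195)&(np.arange(384)[:,None]<225)
    vs=np.where(st)
    # stop: top inner edge (min v) & outer edge (max v) per column
    inn,out=[],[]
    for u in np.unique(vs[1]):
        vv=vs[0][vs[1]==u];inn.append((u,vv.min()-.5));out.append((u,vv.max()+.5))
    xi=np.median(onplane(d,inn,.025)[:,:2]@ex);xo=np.median(onplane(d,out,.025)[:,:2]@ex)
    print("stop inner,outer",xi,xo)
    fo=(abs(Q[...,1])<.014)&(Z>.038)&(Z<.044)&(np.arange(384)[:,None]>100)&(np.arange(384)[:,None]<135)
    xf=[];ys=[]
    for u in np.unique(np.where(fo)[1]): xf.append((u,np.where(fo[:,u])[0].max()+.5))
    xf=np.median(onplane(d,xf,.0395)[:,:2]@ex)
    ch=(Z>.0135)&(Z<.0205)&(Q[...,0]>xi+.005)&(Q[...,0]<xf-.003)&(abs(Q[...,1])<.022);yy=Q[...,1][ch]
    print("follower face rel stop",xf-xi,"channel y",np.percentile(yy,[1,99]))
    tb=(Z>.070)&(Z<.085)&(abs(Q[...,1])<.03);tb[120:]=0;q=Q[tb];print("tab",np.percentile(q[:,0],[2,98])-xi-.055,np.percentile(q[:,1],[2,98]))
    for x in(xi+.055,(xi+xo)/2+.059): 
        s=ex*x+ey*c0;print("seat",s)
E
```

```text
w2 [0.52361767 0.03793674 0.37570319]
angles 123.41558 122.93619
width 0.08423056
stop inner,outer -0.39660862148129766 -0.4054301538842316
follower face rel stop 0.09314296988229881 channel y [-0.01930919  0.01918172]
tab [0.12856593 0.13566983] [-0.01553871  0.01631875]
seat [ 0.57102256 -0.03481356]
seat [ 0.57124733 -0.03515737]
w3 [0.52665164 0.03241343 0.37471757]
angles 123.14596 123.04786
width 0.08427723
stop inner,outer -0.3958841439516168 -0.4053256129736469
follower face rel stop 0.0935287948096119 channel y [-0.01936767  0.01947973]
tab [0.12888728 0.13559456] [-0.01562958  0.01622936]
seat [ 0.57095034 -0.0347513 ]
seat [ 0.5713439 -0.0353551]
```

The seat is at about (0.571,-0.035), the axis at 123.1°, and the tab centre 132 mm to +x of the seat. Now back over the strip.

```bash
python3 -m handwheel '[[[0.385,0.06,0],0.34,0.06],[[0.385,0.06,0],0.34,0.06],[[0.385,0.06,0],0.34,0.06],[[0.385,0.06,0],0.34,0.06],[[0.385,0.06,0],0.34,0.06],[[0.385,0.06,0],0.34,0.06],[[0.385,0.06,0],0.34,0.06],[[0.385,0.06,0],0.34,0.06]]' 
python3 -m handwheel '[[[0,0,0.05],0,0.06],[[0,0,0.1],0,0.06],[[0,0,0.15],0,0.06],[[0,0,0.15],0,0.06],[[0,0,0.15],0,0.06],[[0,0,0.15],0,0.06]]' 
cat >> h.py <<'E'
def rel(target,yaw,z):
    "shift in tool axes to bring TCP to target xy,z with tool y at yaw deg"
    from cell import read_state
    s=read_state();Rt=Rm(s["eef_rot"]);D=np.array([*target,z])-s["tcp_pos"]
    y=np.degrees(np.arctan2(Rt[1,1],Rt[0,1]))
    print("t",s["t"],"tcp",s["tcp_pos"].round(4),"yaw",y.round(2),"shift",(Rt.T@D).round(4),"twist",np.radians(y-yaw).round(4),"tilt",Rt[:,2].round(4),"F",s["contact_force"].round(1),"gap",s["finger_gap"],"grip",s["grasp_force"])
E
python3 -c "
from h import *
rel((.4021,.3231),14.75,.0385)"
```

```text
t: 2.65
tcp_pos: [0.3958, 0.3291, 0.2563]
eef_rot: [-0.0, 0.607, 0.795, -0.0]
contact_force: [0.7, 0.2, -0.3]
finger_gap: 0.702
grasp_force: 0.0
t: 3.25
tcp_pos: [0.4004, 0.3277, 0.1091]
eef_rot: [0.001, 0.609, 0.793, 0.002]
contact_force: [0.3, 0.1, 0.1]
finger_gap: 0.704
grasp_force: 0.0
t 3.25 tcp [0.4004 0.3277 0.1091] yaw 15.03 shift [-0.005   0.0002  0.0706] twist 0.0048 tilt [ 0.0038  0.0026 -1.    ] F [0.3 0.1 0.1] gap 0.7035647849180208 grip 0.0
```

```bash
python3 -m handwheel '[[[-0.005,0,0.02],0.005,0.06],[[-0.005,0,0.04],0.005,0.06],[[-0.005,0,0.04],0.005,0.06],[[-0.005,0,0.04],0.005,0.06],[[-0.005,0,0.04],0.005,0.06]]' 
python3 - <<'E'
from h import *
rel((.4021,.3231),14.75,.038)
d=snap("wrist","w4");C=cloud(d);Z=C[...,2]
m=(Z>.014)&(Z<.035);n,l,st,c=cv2.connectedComponentsWithStats(m.astype(np.uint8))
p=proj(d,[[.402,.323,.024]])[0].astype(int);print(p)
try:
  print(rect(d,m,tuple(p),.024))
except Exception as e: print(e)
E
```

```text
t: 3.75
tcp_pos: [0.4018, 0.3223, 0.0685]
eef_rot: [0.001, 0.611, 0.792, 0.002]
contact_force: [-0.1, -0.4, -0.4]
finger_gap: 0.701
grasp_force: 0.0
t 3.75 tcp [0.4018 0.3223 0.0685] yaw 14.67 shift [0.0007 0.0003 0.0305] twist -0.0013 tilt [ 0.0033  0.0021 -1.    ] F [-0.1 -0.4 -0.4] gap 0.701309563504533 grip 0.0
[244 232]
(((402.2336120605469, 322.95074462890625), (34.69364929199219, 112.10586547851562), 14.730225563049316), 12167)
```

View pics/w4.png

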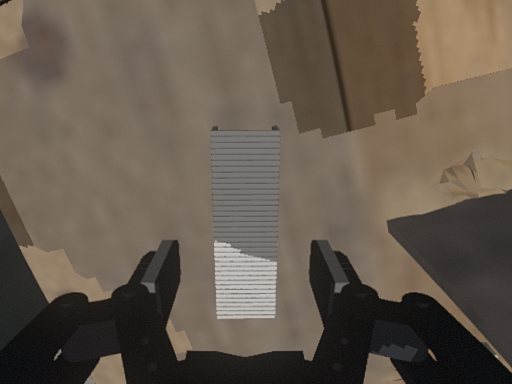

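The strip at (211-280, 128-318) is centred between the open fingers (tips at about 178 and 312). Descend and grip.

```bash
python3 -m handwheel '[[[0.001,0,0.015],0,0.06],[[0.001,0,0.0305],0,0.06],[[0.001,0,0.0305],0,0.06],[[0.001,0,0.0305],0,0.06],[[0.001,0,0.0305],0,0.02],[[0.001,0,0.0305],0,0.02],[[0.001,0,0.0305],0,0.02],[[0.001,0,0.0305],0,0.02]]' 50
python3 -m handwheel '[[[0,0,0],0,0.02],[[0,0,0],0,0.02],[[0,0,0],0,0.02]]'
python3 - <<'E'
from h import *
rel((.4021,.3231),14.75,.038)
for f in("w4",):
  d=np.load(f"pics/{f}.npz");C=cloud(d);Z=C[...,2]
  print(f,"finger minimum z",np.percentile(Z[235:300,150:180][(Z[235:300,150:180]>.03)],[1,5,50]))
E
```

```text
t: 4.6
tcp_pos: [0.4011, 0.3229, 0.0372]
eef_rot: [0.0, 0.611, 0.792, 0.001]
contact_force: [-0.1, 0.0, 7.1]
finger_gap: 0.386
grasp_force: 51.0
t: 4.9
tcp_pos: [0.4011, 0.3229, 0.0371]
eef_rot: [0.0, 0.611, 0.792, 0.001]
contact_force: [0.1, 0.1, 6.6]
finger_gap: 0.378
grasp_force: 51.0
t 4.9 tcp [0.4011 0.3229 0.0371] yaw 14.67 shift [-0.      0.001  -0.0009] twist -0.0014 tilt [ 0.0024  0.0015 -1.    ] F [0.1 0.1 6.6] gap 0.37848116005786464 grip 51.034862995147705
w4 finger minimum z [0.05190365 0.05536619 0.07178696]
```

```bash
python3 -m handwheel '[[[0,0,-0.02],0,0.02],[[0,0,-0.06],0,0.02],[[0,0,-0.1],0,0.02],[[0,0,-0.1],0,0.02],[[0,0,-0.1],0,0.02],[[0,0,-0.1],0,0.02]]'
python3 - <<'E'
from h import *
from cell import read_state
rel((.5711,-.035),33.1,.137)
s=read_state();Rt=Rm(s["eef_rot"]);t=s["tcp_pos"]
d=snap("wrist","w5");C=cloud(d)
Q=(C-t)@Rt   # tool frame
m=(abs(Q[...,1])<.014)&(Q[...,2]>.005)&(Q[...,2]<.03)&(Q[...,0]>.0)&(Q[...,0]<.08);q=Q[m]
A=np.c_[q[:,0],q[:,1],np.ones(len(q))];co=np.linalg.lstsq(A,q[:,2],rcond=None)[0];print("top plane in tool: slope x,y, z0",co.round(4),len(q))
mt=(Q[...,2]>.005)&(Q[...,2]<.022)&(abs(Q[...,1])<.03)&(Q[...,0]>.018)&(Q[...,0]<.09)
xs=Q[mt];print("x end",np.percentile(xs[:,0],[99,99.8]))
for lo in(.018,.028,.038,.046):
  k=xs[(xs[:,0]>lo)&(xs[:,0]<lo+.008)];print(lo,np.percentile(k[:,1],[1,99]).round(4))
E
```

```text
t: 5.5
tcp_pos: [0.3991, 0.3216, 0.1346]
eef_rot: [-0.0, 0.611, 0.792, -0.001]
contact_force: [0.5, -0.4, -2.1]
finger_gap: 0.381
grasp_force: 50.3
t 5.5 tcp [0.3991 0.3216 0.1346] yaw 14.67 shift [-0.3885  0.0761 -0.0023] twist -0.3217 tilt [-0.002  -0.0012 -1.    ] F [ 0.5 -0.4 -2.1] gap 0.38110601225352503 grip 50.25613009929657
top plane in tool: slope x,y, z0 [0.0007 0.0021 0.0114] 8254
x end [0.05457581 0.05474621]
0.018 [-0.0168  0.0166]
0.028 [-0.0168  0.0166]
0.038 [-0.0167  0.0166]
0.046 [-0.0168  0.0167]
```

```bash
python3 -m handwheel '[[[-0.05,0.01,0],-0.04,0.02],[[-0.1,0.02,0],-0.08,0.02],[[-0.15,0.03,0],-0.12,0.02],[[-0.2,0.04,0],-0.16,0.02],[[-0.25,0.05,0],-0.2,0.02],[[-0.3,0.06,0],-0.24,0.02],[[-0.35,0.07,0],-0.28,0.02],[[-0.39,0.08,0],-0.32,0.02]]'
python3 -m handwheel '[[[-0.018,0,0],0,0.02],[[-0.018,0,0],0,0.02],[[-0.018,0,0],0,0.02],[[-0.018,0,0],0,0.02],[[-0.018,0,0],0,0.02]]'
python3 -c "
from h import *
rel((.5831,-.0534),33.1,.1)"
```

```text
t: 6.35
tcp_pos: [0.5754, -0.0368, 0.1339]
eef_rot: [-0.002, 0.477, 0.879, -0.0]
contact_force: [0.8, 0.2, -1.5]
finger_gap: 0.384
grasp_force: 50.2
t: 6.85
tcp_pos: [0.585, -0.0485, 0.1354]
eef_rot: [-0.001, 0.476, 0.879, -0.0]
contact_force: [0.3, 0.5, -0.6]
finger_gap: 0.379
grasp_force: 50.2
t 6.85 tcp [ 0.585  -0.0485  0.1354] yaw 33.11 shift [-0.0031 -0.0042  0.0354] twist 0.0001 tilt [-1.4e-03  6.0e-04 -1.0e+00] F [ 0.3  0.5 -0.6] gap 0.3786216946313639 grip 50.19921362400055
```

```bash
python3 -m handwheel '[[[-0.003,-0.004,0.02],0,0.02],[[-0.003,-0.004,0.04],0,0.02],[[-0.003,-0.004,0.058],0,0.02],[[-0.003,-0.004,0.06],0,0.02],[[-0.003,-0.004,0.06],0,0.02],[[-0.003,-0.004,0.06],0,0.02],[[-0.003,-0.004,0.06],0,0.02]]'
python3 - <<'E'
from h import *
rel((.5831,-.0534),33.1,.065)
d=snap("wrist","w6");C=cloud(d)
ex=np.array([np.cos(np.radians(123.1)),np.sin(np.radians(123.1))]);ey=np.array([-ex[1],ex[0]])
Q=C.copy();Q[...,0]=(C[...,:2]-[.5711,-.035])@ex;Q[...,1]=(C[...,:2]-[.5711,-.035])@ey
np.save("pics/q6.npy",Q)
def cross(x0,x1,z0,z1,w=.06):
    m=(Q[...,0]>x0)&(Q[...,0]<x1)&(Q[...,2]>z0)&(Q[...,2]<z1)&(abs(Q[...,1])<w);q=Q[m]
    return len(q),np.percentile(q,[1,50,99],axis=0).round(4).tolist() if len(q)>20 else None
print("strip top",cross(-.01,.05,.05,.075,.02))
print("follower",cross(.03,.07,.036,.045,.02))
print("rail top",cross(.06,.12,.044,.052,.035))
E
```

```text
t: 7.55
tcp_pos: [0.5852, -0.0546, 0.0771]
eef_rot: [0.001, 0.477, 0.879, 0.0]
contact_force: [0.1, 0.1, -1.8]
finger_gap: 0.378
grasp_force: 50.2
t 7.55 tcp [ 0.5852 -0.0546  0.0771] yaw 33.02 shift [ 0.0022 -0.0011  0.0121] twist -0.0014 tilt [ 2.3e-03 -4.0e-04 -1.0e+00] F [ 0.1  0.1 -1.8] gap 0.37821752836011513 grip 50.176936984062195
strip top (7862, [[-0.0095, -0.0179, 0.0618], [0.0119, -0.001, 0.0656], [0.0304, 0.0155, 0.0671]])
follower (3293, [[0.0388, -0.0158, 0.0365], [0.0491, -0.0002, 0.0408], [0.0678, 0.0156, 0.0424]])
rail top (5259, [[0.0725, -0.0292, 0.0462], [0.0794, 0.0001, 0.0479], [0.0862, 0.0292, 0.05]])
```

View pics/w6.png

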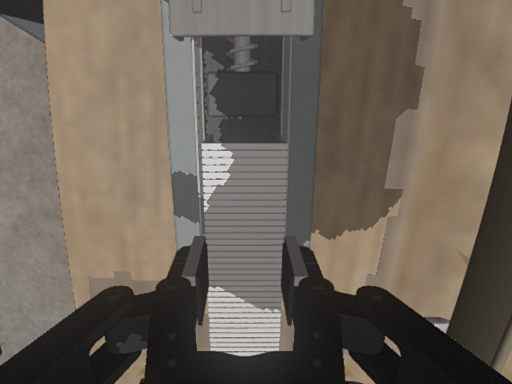

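The picture shows the strip (202-288, 142-355) between the channel walls, just short of the follower block (203-278, 68-142). It is about 1 mm off centre. I'll correct that, lower to just above the stop, and move towards the follower.

```bash
python3 -m handwheel '[[[0,-0.001,0.006],0,0.02],[[0,-0.001,0.0115],0,0.02],[[0,-0.001,0.0115],0,0.02],[[0,-0.001,0.0115],0,0.02],[[0.006,-0.001,0.0115],0,0.02],[[0.006,-0.001,0.0115],0,0.02],[[0.006,-0.001,0.0115],0,0.02],[[0.006,-0.001,0.0115],0,0.02]]' 70
python3 -c "
from h import *
rel((.5711-.0015*.546,-.035+.0015*.838),33.1,.065)"
```

```text
t: 8.4
tcp_pos: [0.5801, -0.0501, 0.0644]
eef_rot: [0.0, 0.477, 0.879, 0.0]
contact_force: [0.1, 0.2, -0.2]
finger_gap: 0.373
grasp_force: 74.9
t 8.4 tcp [ 0.5801 -0.0501  0.0644] yaw 33.01 shift [ 0.0191  0.0006 -0.0006] twist -0.0016 tilt [ 2.e-04  1.e-04 -1.e+00] F [ 0.1  0.2 -0.2] gap 0.3729901635153139 grip 74.91204142570496
```

```bash
python3 -m handwheel '[[[0.003,0,-0.0005],0,0.02],[[0.005,0,-0.0005],0,0.02],[[0.007,0,-0.0005],0,0.02],[[0.009,0,-0.0005],0,0.02],[[0.011,0,-0.0005],0,0.02],[[0.013,0,-0.0005],0,0.02],[[0.015,0,-0.0005],0,0.02],[[0.015,0,-0.0005],0,0.02]]'
python3 -c "
from h import *
rel((.5711-.0015*.546,-.035+.0015*.838),33.1,.065)"
```

```text
t: 9.2
tcp_pos: [0.5731, -0.039, 0.0653]
eef_rot: [0.002, 0.477, 0.879, -0.001]
contact_force: [3.2, -6.5, -2.7]
finger_gap: 0.375
grasp_force: 74.7
t 9.2 tcp [ 0.5731 -0.039   0.0653] yaw 32.98 shift [0.0059 0.0005 0.0003] twist -0.0022 tilt [ 0.0022 -0.0036 -1.    ] F [ 3.2 -6.5 -2.7] gap 0.37496756074719395 grip 74.711172580719
```

Contact force is 7.2 N, which matches about 12 mm of follower travel. Continue.

```bash
python3 -m handwheel '[[[0.0015,0,0],0,0.02],[[0.003,0,0],0,0.02],[[0.0045,0,0],0,0.02],[[0.006,0,0],0,0.02],[[0.006,0,0],0,0.02],[[0.006,0,0],0,0.02]]'
python3 - <<'E'
from h import *
from cell import read_state
rel((.5711-.0015*.546,-.035+.0015*.838),33.1,.065)
s=read_state();t=s["tcp_pos"]
d=snap("wrist","w7");C=cloud(d)
ex=np.array([np.cos(np.radians(123.1)),np.sin(np.radians(123.1))]);ey=np.array([-ex[1],ex[0]])
Q=C.copy();Q[...,0]=(C[...,:2]-[.5711,-.035])@ex;Q[...,1]=(C[...,:2]-[.5711,-.035])@ey
m=(abs(Q[...,1])<.012)&(Q[...,0]>.02)&(Q[...,0]<.07)&(Q[...,2]>.035)&(Q[...,2]<.065);q=Q[m]
b=np.arange(.02,.07,.002)
for i in b:
  k=q[(q[:,0]>=i)&(q[:,0]<i+.002),2]
  if len(k)>5: print(round(i,3),np.median(k).round(4),end="; ")
s=(abs(Q[...,1])<.012)&(Q[...,0]>.02)&(Q[...,0]<.052)&(Q[...,2]>.046)&(Q[...,2]<.065);q=Q[s]
print(np.polyfit(q[:,0],q[:,2],1))
E
```

```text
t: 9.8
tcp_pos: [0.5703, -0.0348, 0.0655]
eef_rot: [0.003, 0.478, 0.879, -0.002]
contact_force: [2.3, -8.2, -2.5]
finger_gap: 0.372
grasp_force: 74.7
t 9.8 tcp [ 0.5703 -0.0348  0.0655] yaw 32.95 shift [0.0009 0.0005 0.0005] twist -0.0027 tilt [ 0.0031 -0.0051 -1.    ] F [ 2.3 -8.2 -2.5] gap 0.37191116045509276 grip 74.6914279460907
0.02 0.0537; 0.022 0.0535; 0.024 0.0536; 0.026 0.0536; 0.028 0.0534; 0.03 0.0533; 0.032 0.0536; 0.034 0.0534; 0.036 0.0533; 0.038 0.0535; 0.04 0.0533; 0.042 0.0533; 0.044 0.0534; 0.046 0.0531; 0.048 0.0531; 0.05 0.0532; 0.052 0.0531; 0.054 0.0527; 0.056 0.0409; 0.058 0.0408; 0.06 0.0409; 0.062 0.0409; 0.064 0.0409; 0.066 0.0407; 0.068 0.0407; [-0.01729717  0.05400953]
```

```bash
python3 -m handwheel '[[[0.001,0,0],0,0.02],[[0.002,0,0],0,0.02],[[0.002,0,0.002],0,0.02],[[0.002,0,0.004],0,0.02],[[0.002,0,0.005],0,0.02],[[0.002,0,0.005],0,0.02]]'
python3 -c "
from h import *
rel((.5711-.0015*.546,-.035+.0015*.838),33.1,.053)"
```

```text
t: 10.45
tcp_pos: [0.5707, -0.0333, 0.0616]
eef_rot: [0.004, 0.478, 0.879, -0.001]
contact_force: [4.2, -8.7, 1.5]
finger_gap: 0.374
grasp_force: 75.3
t 10.45 tcp [ 0.5707 -0.0333  0.0616] yaw 32.94 shift [-0.0001 -0.0006  0.0086] twist -0.0027 tilt [ 0.0061 -0.0052 -1.    ] F [ 4.2 -8.7  1.5] gap 0.37353849425096425 grip 75.2869462966919
```

```bash
python3 -m handwheel '[[[0,-0.0005,0.001],0,0.02],[[0,-0.0005,0.002],0,0.02],[[0,-0.0005,0.003],0,0.02],[[0,-0.0005,0.004],0,0.02],[[0,-0.0005,0.004],0,0.02]]'
python3 -c "
from h import *
rel((.5711-.0015*.546,-.035+.0015*.838),33.1,.053)"
```

```text
t: 10.95
tcp_pos: [0.5709, -0.0334, 0.0579]
eef_rot: [0.004, 0.478, 0.879, -0.0]
contact_force: [4.6, -7.7, 1.9]
finger_gap: 0.376
grasp_force: 75.3
t 10.95 tcp [ 0.5709 -0.0334  0.0579] yaw 32.95 shift [ 0.0001 -0.0008  0.0049] twist -0.0027 tilt [ 0.0074 -0.0047 -1.    ] F [ 4.6 -7.7  1.9] gap 0.37580891552236984 grip 75.28983950614929
```

```bash
python3 -m handwheel '[[[0,-0.0005,0.001],0,0.02],[[0,-0.0005,0.002],0,0.02],[[0,-0.0005,0.003],0,0.02],[[0,-0.0005,0.0035],0,0.02],[[0,-0.0005,0.0035],0,0.02]]'
python3 -c "
from h import *
rel((.5711-.0015*.546,-.035+.0015*.838),33.1,.053)"
```

```text
t: 11.45
tcp_pos: [0.5708, -0.0336, 0.0546]
eef_rot: [0.005, 0.478, 0.879, -0.0]
contact_force: [5.5, -7.7, 2.1]
finger_gap: 0.374
grasp_force: 75.3
t 11.45 tcp [ 0.5708 -0.0336  0.0546] yaw 32.94 shift [ 0.0002 -0.0005  0.0016] twist -0.0027 tilt [ 0.008  -0.0046 -1.    ] F [ 5.5 -7.7  2.1] gap 0.3735022715826385 grip 75.29570460319519
```

```bash
python3 -m handwheel '[[[0,0,0.0008],0,0.02],[[0,0,0.0016],0,0.02],[[0,0,0.0024],0,0.02],[[0,0,0.0024],0,0.02]]'
python3 -c "
from h import *
rel((.5711-.0015*.546,-.035+.0015*.838),33.1,.053)"
```

```text
t: 11.85
tcp_pos: [0.5709, -0.0337, 0.0533]
eef_rot: [0.005, 0.478, 0.879, -0.0]
contact_force: [2.9, -7.6, 10.9]
finger_gap: 0.374
grasp_force: 76.2
t 11.85 tcp [ 0.5709 -0.0337  0.0533] yaw 32.95 shift [ 0.0003 -0.0006  0.0003] twist -0.0027 tilt [ 0.0085 -0.0049 -1.    ] F [ 2.9 -7.6 10.9] gap 0.37391156562913425 grip 76.16038799285889
```

Floor contact, 11 N. Ease towards the stop, then open the fingers a little.

```bash
python3 -m handwheel '[[[-0.0008,0,0.0004],0,0.02],[[-0.0015,0,0.0004],0,0.02],[[-0.0022,0,0.0004],0,0.02],[[-0.0022,0,0.0004],0,0.02]]'
python3 -m handwheel '[[[-0.001,0,0],0,0.045],[[-0.001,0,0],0,0.045],[[-0.001,0,0],0,0.045],[[-0.001,0,0],0,0.045]]' 30
python3 -c "
from h import *
rel((.5711-.0015*.546,-.035+.0015*.838),33.1,.1)"
```

```text
t: 12.25
tcp_pos: [0.5709, -0.0338, 0.0532]
eef_rot: [0.003, 0.477, 0.879, 0.001]
contact_force: [-1.2, -2.6, 15.7]
finger_gap: 0.374
grasp_force: 77.0
t: 12.65
tcp_pos: [0.5677, -0.0335, 0.049]
eef_rot: [-0.001, 0.477, 0.879, 0.0]
contact_force: [-0.1, 1.2, 1.1]
finger_gap: 0.528
grasp_force: 0.6
t 12.65 tcp [ 0.5677 -0.0335  0.049 ] yaw 33.02 shift [-0.0015  0.002  -0.051 ] twist -0.0013 tilt [-0.0015  0.0013 -1.    ] F [-0.1  1.2  1.1] gap 0.528157095197333 grip 0.5539816156851884
```

```bash
python3 -m handwheel '[[[0,0.002,-0.01],0,0.05],[[0,0.002,-0.04],0,0.05],[[0,0.002,-0.08],0,0.05],[[0,0.002,-0.12],0,0.05],[[0,0.002,-0.12],0,0.05],[[0,0.002,-0.12],0,0.05],[[0,0.002,-0.12],0,0.05],[[0,0.002,-0.12],0,0.05]]'
cat > m.py <<'E'
from h import *
import sys
from cell import read_state
d=snap("wrist",sys.argv[1]);C=cloud(d)
ex=np.array([np.cos(np.radians(123.1)),np.sin(np.radians(123.1))]);ey=np.array([-ex[1],ex[0]])
Q=C.copy();Q[...,0]=(C[...,:2]-[.5711,-.035])@ex;Q[...,1]=(C[...,:2]-[.5711,-.035])@ey
s=(abs(Q[...,1])<.022)&(abs(Q[...,0])<.0575)&(Q[...,2]>.033)&(Q[...,2]<.075);q=Q[s]
i=(abs(q[:,1])<.013)&(abs(q[:,0])<.05);A=np.c_[q[i][:,:2],np.ones(i.sum())]
print("strip top slope,z",np.linalg.lstsq(A,q[i][:,2],rcond=None)[0].round(4),"x",np.percentile(q[:,0],[.2,99.8]).round(4),cv2.minAreaRect(np.float32(q[:,:2]*1000)))
for n,(lo,hi) in dict(floor=(-.070,-.064),).items(): pass
r=(abs(Q[...,1])<.025)&(Q[...,0]>.06)&(Q[...,2]>.044)&(Q[...,2]<.052);print("rail top z",np.median(Q[r][:,2]),"x0",np.percentile(Q[r][:,0],.3))
p=(abs(abs(Q[...,1])-.036)<.003)&(abs(Q[...,0])<.05);print("plate z",np.median(Q[p][:,2]))
f=(abs(Q[...,1])<.014)&(Q[...,0]>.05)&(Q[...,0]<.075)&(Q[...,2]>.036)&(Q[...,2]<.0445);print("foll z",np.median(Q[f][:,2]))
t=(abs(Q[...,1])<.025)&(Q[...,2]>.068)&(Q[...,2]<.085)&(Q[...,0]>-.02);t[230:]=0;print("tab x",np.percentile(Q[t][:,0],[2,98]) if t.sum()>20 else None)
E
python3 m.py w8; python3 -c "
from h import *
rel((.5711,-.035),33.1,.17)"
```

```text
t: 13.45
tcp_pos: [0.569, -0.0328, 0.1679]
eef_rot: [-0.002, 0.477, 0.879, -0.0]
contact_force: [-0.5, 1.0, 0.2]
finger_gap: 0.59
grasp_force: 0.0
strip top slope,z [-0.0012 -0.0017  0.0418] x [-0.0551  0.0571] ((0.7956504821777344, -0.7133579254150391), (112.88317108154297, 34.16836929321289), 0.06005368381738663)
rail top z 0.04818733998784486 x0 0.07285700695972104
plate z 0.16309747558198118
foll z 0.04100063864899389
tab x [0.12880378 0.12905741]
t 13.5 tcp [ 0.569  -0.0328  0.168 ] yaw 33.0 shift [-0.003   0.0005 -0.002 ] twist -0.0017 tilt [-3.1e-03  7.0e-04 -1.0e+00] F [ 0.6 -0.2 -1. ] gap 0.5861527827394696 grip 0.0
```

View pics/w8.png

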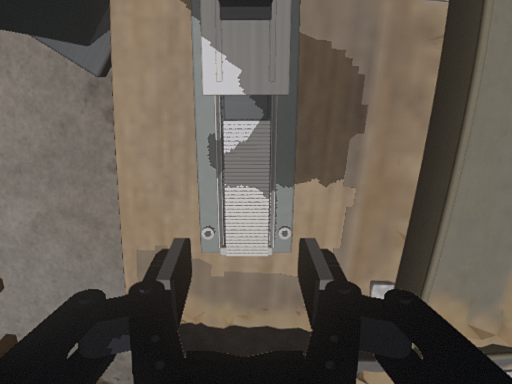

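The strip (222-271, 121-256) lies straight between the walls, and its top is level at about 40 mm after bias correction. I'll confirm by pressing lightly with closed fingers.

```bash
python3 -m handwheel '[[[-0.003,0,0.03],0,0],[[-0.003,0,0.06],0,0],[[-0.003,0,0.085],0,0],[[-0.003,0,0.095],0,0],[[-0.003,0,0.095],0,0],[[-0.003,0,0.095],0,0],[[-0.003,0,0.095],0,0],[[-0.003,0,0.095],0,0]]'
python3 -m handwheel '[[[0,0,0.002],0,0],[[0,0,0.004],0,0],[[0,0,0.005],0,0],[[0,0,0.006],0,0],[[0,0,0.007],0,0],[[0,0,0.007],0,0]]'
```

```text
t: 14.3
tcp_pos: [0.573, -0.0357, 0.0759]
eef_rot: [0.001, 0.477, 0.879, 0.001]
contact_force: [-0.4, -0.7, -0.1]
finger_gap: -0.001
grasp_force: 0.0
t: 14.9
tcp_pos: [0.5717, -0.0355, 0.0673]
eef_rot: [-0.0, 0.477, 0.879, 0.0]
contact_force: [-0.5, 0.1, -0.7]
finger_gap: 0.002
grasp_force: 0.0
```

```bash
python3 -m handwheel '[[[0,0,0.001],0,0],[[0,0,0.002],0,0],[[0,0,0.003],0,0],[[0,0,0.003],0,0]]'
```

```text
t: 15.3
tcp_pos: [0.5719, -0.0355, 0.0651]
eef_rot: [0.0, 0.477, 0.879, 0.0]
contact_force: [-1.2, -0.2, 4.9]
finger_gap: -0.001
grasp_force: 2.2
```

Contact is at TCP z ≈ 0.065, so the strip top is at 0.040 and it is home. I'll press a little more, then lift.

```bash
python3 -m handwheel '[[[0,0,0.0006],0,0],[[0,0,0.0012],0,0],[[0,0,0.0012],0,0]]'
python3 -m handwheel '[[[0,0,-0.01],0,0],[[0,0,-0.04],0,0],[[0,0,-0.07],0,0],[[0.05,0,-0.07],0,0],[[0.1,0,-0.07],0,0],[[0.15,0,-0.07],0,0],[[0.17,0,-0.07],0,0],[[0.17,0,-0.07],0,0]]'
python3 -c "
from h import *
e=np.array([-.546,.838])
rel(np.array([.5711,-.035])+.162*e,33.1,.078)"
```

```text
t: 15.6
tcp_pos: [0.572, -0.0355, 0.065]
eef_rot: [0.0, 0.477, 0.879, 0.0]
contact_force: [-3.8, 0.3, 13.5]
finger_gap: 0.001
grasp_force: 6.5
t: 16.4
tcp_pos: [0.4771, 0.1091, 0.1334]
eef_rot: [-0.001, 0.475, 0.88, -0.0]
contact_force: [0.3, -1.1, -0.8]
finger_gap: 0.001
grasp_force: 0.0
t 16.4 tcp [0.4771 0.1091 0.1334] yaw 33.24 shift [-0.0101  0.0001  0.0554] twist 0.0024 tilt [-1.2e-03  5.0e-04 -1.0e+00] F [ 0.3 -1.1 -0.8] gap 0.0006238922089293234 grip 0.0
```

The strip held at 13.5 N without moving. Next, down behind the tab.

```bash
python3 -m handwheel '[[[-0.01,0,0.01],0,0],[[-0.01,0,0.03],0,0],[[-0.01,0,0.045],0,0],[[-0.01,0,0.054],0,0],[[-0.01,0,0.054],0,0],[[-0.01,0,0.054],0,0],[[-0.01,0,0.054],0,0]]'
python3 -m handwheel '[[[-0.008,0,0],0,0],[[-0.012,0,0],0,0],[[-0.016,0,0],0,0],[[-0.02,0,0],0,0],[[-0.024,0,0],0,0],[[-0.024,0,0],0,0]]'
python3 -c "
from h import *
e=np.array([-.546,.838])
rel(np.array([.5711,-.035])+.0116*e,33.1,.078)"
```

```text
t: 17.1
tcp_pos: [0.4857, 0.0983, 0.08]
eef_rot: [0.001, 0.477, 0.879, 0.0]
contact_force: [-0.6, 0.5, 0.7]
finger_gap: -0.001
grasp_force: 0.0
t: 17.7
tcp_pos: [0.4983, 0.078, 0.0794]
eef_rot: [0.0, 0.477, 0.879, -0.0]
contact_force: [0.3, 1.5, 0.5]
finger_gap: -0.005
grasp_force: 0.4
t 17.7 tcp [0.4983 0.078  0.0794] yaw 32.98 shift [-0.1228 -0.0005  0.0015] twist -0.0022 tilt [ 8.e-04 -5.e-04 -1.e+00] F [0.3 1.5 0.5] gap -0.005137491290486718 grip 0.43646841309964657
```

```bash
python3 -m handwheel '[[[-0.01,0,0],0,0],[[-0.02,0,0],0,0],[[-0.03,0,0],0,0],[[-0.04,0,0],0,0],[[-0.05,0,0],0,0],[[-0.05,0,0],0,0]]'
python3 m.py w9; python3 -c "
from h import *
e=np.array([-.546,.838])
rel(np.array([.5711,-.035])+.0116*e,33.1,.078)"
```

```text
t: 18.3
tcp_pos: [0.526, 0.0346, 0.0792]
eef_rot: [0.001, 0.478, 0.878, -0.001]
contact_force: [-0.7, -0.3, -0.0]
finger_gap: -0.003
grasp_force: 0.0
strip top slope,z [0.0097 0.0194 0.0476] x [0.0102 0.0335] ((21.81159210205078, -0.667137622833252), (8.607498168945312, 23.427335739135742), 85.29292297363281)
rail top z 0.048022169412714366 x0 0.0621438334964065
plate z 0.009817617519046973
foll z nan
tab x None
t 18.35 tcp [0.5256 0.0349 0.0792] yaw 32.9 shift [-0.0718  0.0002  0.0013] twist -0.0035 tilt [ 4.0e-04 -2.6e-03 -1.0e+00] F [-0.4 -0.5  0.7] gap -0.003365728870085746 grip 0.0
  return _methods._mean(a, axis=axis, dtype=dtype,
  ret = ret.dtype.type(ret / rcount)
```

```bash
python3 -m handwheel '[[[-0.006,0,0],0,0],[[-0.012,0,0],0,0],[[-0.018,0,0],0,0],[[-0.024,0,0],0,0],[[-0.03,0,0],0,0],[[-0.036,0,0],0,0],[[-0.042,0,0],0,0],[[-0.048,0,0],0,0]]'
python3 -m handwheel '[[[-0.003,0,0],0,0],[[-0.006,0,0],0,0],[[-0.009,0,0],0,0],[[-0.009,0,0],0,0],[[-0.009,0,0],0,0]]'
python3 -c "
from h import *
e=np.array([-.546,.838])
rel(np.array([.5711,-.035])+.0116*e,33.1,.078)"
```

```text
t: 19.15
tcp_pos: [0.551, -0.0042, 0.0791]
eef_rot: [-0.0, 0.477, 0.879, -0.0]
contact_force: [-3.9, 2.2, 1.0]
finger_gap: 0.003
grasp_force: 2.0
t: 19.65
tcp_pos: [0.5568, -0.0114, 0.0795]
eef_rot: [0.001, 0.477, 0.879, 0.0]
contact_force: [-1.0, 1.0, -0.2]
finger_gap: -0.001
grasp_force: 0.7
t 19.65 tcp [ 0.5568 -0.0114  0.0795] yaw 33.0 shift [-0.016  -0.0008  0.0015] twist -0.0018 tilt [ 1.4e-03 -4.0e-04 -1.0e+00] F [-1.   1.  -0.2] gap -0.000908498770774203 grip 0.7085156760876998
```

```bash
python3 -m handwheel '[[[-0.002,0,0],0,0],[[-0.004,0,0],0,0],[[-0.006,0,0],0,0],[[-0.008,0,0],0,0],[[-0.008,0,0],0,0]]'
python3 -m handwheel '[[[-0.001,0,0],0,0],[[-0.002,0,0],0,0],[[-0.003,0,0],0,0],[[-0.003,0,0],0,0]]'
python3 -c "
from h import *
e=np.array([-.546,.838])
rel(np.array([.5711,-.035])+.0116*e,33.1,.078)"
```

```text
t: 20.15
tcp_pos: [0.5611, -0.0181, 0.0795]
eef_rot: [0.001, 0.477, 0.879, 0.0]
contact_force: [-0.4, 1.8, -1.4]
finger_gap: -0.003
grasp_force: 1.1
t: 20.55
tcp_pos: [0.5625, -0.0205, 0.0795]
eef_rot: [0.0, 0.477, 0.879, 0.0]
contact_force: [0.1, 3.5, 0.4]
finger_gap: -0.0
grasp_force: 1.3
t 20.55 tcp [ 0.5625 -0.0205  0.0795] yaw 33.0 shift [-0.0052 -0.0007  0.0015] twist -0.0017 tilt [ 1.e-03  1.e-04 -1.e+00] F [0.1 3.5 0.4] gap -0.00017684272236196172 grip 1.295821638777852
```

```bash
python3 -m handwheel '[[[-0.001,0,0],0,0],[[-0.002,0,0],0,0],[[-0.003,0,0],0,0],[[-0.003,0,0],0,0]]'
python3 -m handwheel '[[[-0.001,0,0],0,0],[[-0.002,0,0],0,0],[[-0.002,0,0],0,0]]'
```

```text
t: 20.95
tcp_pos: [0.5633, -0.0218, 0.0795]
eef_rot: [-0.001, 0.477, 0.879, 0.001]
contact_force: [-0.8, 6.6, 2.7]
finger_gap: -0.003
grasp_force: 3.4
t: 21.25
tcp_pos: [0.5633, -0.0219, 0.0795]
eef_rot: [-0.002, 0.476, 0.879, 0.002]
contact_force: [-3.8, 10.9, 6.0]
finger_gap: -0.001
grasp_force: 5.9
```

```bash
python3 -m handwheel '[[[-0.001,0,0],0,0],[[-0.001,0,0],0,0]]'
python3 -m handwheel '[[[0.008,0,0],0,0],[[0.015,0,0],0,0],[[0.015,0,-0.01],0,0],[[0.015,0,-0.05],0,0],[[0.015,0,-0.1],0,0],[[0.015,0,-0.14],0,0],[[0.015,0,-0.14],0,0],[[0.015,0,-0.14],0,0]]'
python3 -m handwheel '[[[-0.03,0,0],0,0],[[-0.04,0,0],0,0],[[-0.04,0,0],0,0],[[-0.04,0,0],0,0],[[-0.04,0,0],0,0],[[-0.04,0,0],0,0]]'
python3 - <<'E'
from h import *
d=snap("wrist","w10");C=cloud(d)
ex=np.array([np.cos(np.radians(123.1)),np.sin(np.radians(123.1))]);ey=np.array([-ex[1],ex[0]])
Q=C.copy();Q[...,0]=(C[...,:2]-[.5711,-.035])@ex;Q[...,1]=(C[...,:2]-[.5711,-.035])@ey
r=(abs(Q[...,1])<.022)&(Q[...,2]>.044)&(Q[...,2]<.052);print("rail x",np.percentile(Q[r][:,0],[.3,99.7]),np.median(Q[r][:,2]))
t=(abs(Q[...,1])<.02)&(Q[...,2]>.068)&(Q[...,2]<.082)&(abs(Q[...,0])<.05);print("tab",np.percentile(Q[t][:,0],[2,98]))
E
```

```text
t: 21.45
tcp_pos: [0.5633, -0.0219, 0.0795]
eef_rot: [-0.003, 0.476, 0.879, 0.003]
contact_force: [-5.4, 13.3, 8.5]
finger_gap: 0.003
grasp_force: 7.2
t: 22.25
tcp_pos: [0.5584, -0.0137, 0.2212]
eef_rot: [0.002, 0.477, 0.879, 0.0]
contact_force: [0.3, 0.1, 0.2]
finger_gap: 0.006
grasp_force: 0.0
t: 22.85
tcp_pos: [0.5784, -0.0458, 0.2191]
eef_rot: [-0.0, 0.477, 0.879, -0.0]
contact_force: [-0.4, 0.7, -0.3]
finger_gap: 0.002
grasp_force: 0.0
rail x [-0.05748326  0.08950695] 0.04806042514030612
tab [-0.00122582  0.00502528]
```

View pics/w10.png

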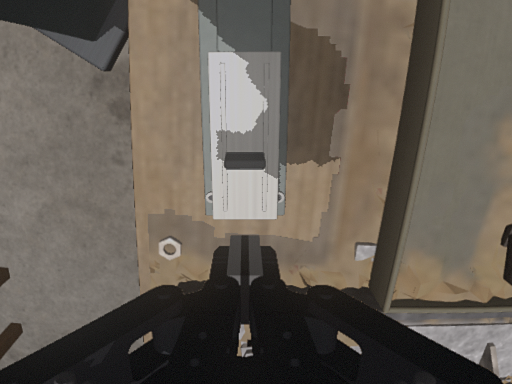

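The rail (208-281, 52-220) covers the whole channel to its stop. The tab has moved 130 mm and held firm at 15 N, and the gripper is clear. Handing in.

```bash
python3 -c "
from cell import ticket
print(ticket.job_done())"
```

```text
the job is handed in; nothing more can be done
None
```

The full-length strip is home in the channel, the cover rail is shut against its stop, and the job is handed in at about 23 s; no verdict came back, so success rests on my own measurements.

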